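# Load two test blanks and cycle the hold-down lever

### The arm

A 6-joint arm with a two-finger parallel gripper is mounted at the origin on the work surface. World frame = base frame: x ahead of the robot, y to its left, z up, the work surface at z = 0. Lengths are in mm, angles in degrees, forces in N, time in s.
With the tool pointing down it reaches from about 350 to 850 mm from the base axis. Payload 8.1 kg.
Tool frame: the origin (TCP) lies midway between the tips of the shut fingers; the grasp point (between the pads) lies 19 mm behind it (r.pinch_z is the distance from the TCP to the grasp point, in mm); z points along the fingers, y is the line along which they close (so a half turn about z gives the same grasp; the last joint's range is limited). The gripper opens to 85 mm and grips with 20 to 120 N. Pads are 22 mm wide; open, the fingers measure 114 mm over their backs; the gripper's body (76 mm by 85 mm) begins 54 mm behind the grasp point. The pads swing forward as they close: fully open they stand 13 mm farther back than shut.
Start: joints at [-74.737, 7.471, 85.268, -0, 87.261, -4.893], TCP at [206.773, -563.25, 231.292] pointing down, gripper open.
Joint ranges: [-169.43, 169.43], [-51.17, 129.36], [1.28, 143.12], [-76.62, 256.62], [0, 156.53], [-152.29, 152.29]. Speed limits (degrees/s): [136.94, 136.94, 159.86, 180, 180, 180].

### API

Orientations are given as [roll, pitch, yaw] about the fixed x, y, z axes, in that order (R = Rz(yaw) Ry(pitch) Rx(roll)).
In Python, from bench import r gives the robot as it stands.
- The arm moves only by the shell command python3 -m jog 'ROWS' [OPENING] [FORCE]. ROWS is JSON, one flat list of numbers, 6 for each row, row after row: the shift along the tool's x, y, z in m, then the turn, a rotation vector about the tool's x, y, z in rad. A call has 1 to 8 rows; each row is the pose to reach, as a shift and turn from the pose commanded when the call began, along the tool's axes at that moment; what a row does not reach only later rows make up. A row lasts 1/8 s, in which the tool goes at most 62.5 mm and 10.7 degrees, less where a joint would pass 70% of its speed; a pose out of reach is approached as far as the arm can. A call with a gripper value outside its range is refused whole. OPENING is the opening, from -1 (shut) to 1 (fully open), set as the call begins (- or left out, the last holds). The fingers move at their own pace and stop on an object; FORCE is the grip in N (left out, the last holds). Time passes only in rows, so rows that repeat a pose let the fingers close. It gives the time, the measured TCP pose, the force, the opening and the grip force at its end, in the units of the state.
- r.sense(): the state, without advancing time (a new reading comes with each control period).
- r.snapshot(name): name is "scene" or "top" or "wrist"; returns a dict with "pixels" (400x640x3 uint8, red, green, blue), "range_z" (400x640 float32, mm along the optical axis (not along the pixel's ray), 0 where there is no reading), "K" (3x3 intrinsics, pixels), "k1" (the pictures are not rectified: a ray, as slopes to the right and down, at radius r is drawn at 1 + k1 r^2 times it, then the intrinsics apply), "rvec" (rotation vector, rad) and "tvec" (3), from world to camera coordinates, as OpenCV has them. Camera axes: x right, y down, z forward; pixel columns grow to the right and rows downward; lengths in mm; the calibration is good to about 2 mm. A picture is of the moment at which its call begins.
- r.hand_in(): hands the job in; it is judged then, once.
Trained networks look in a picture, given as the dict that the camera call returned (one of the last four; its "shot" number tells which), for a name from the list of things; names that differ only in an ending like _2 or _b are one class to them, and where a whole thing is asked for, a point or a joint stands for the part that bears it (a point fixed in the world has none). Each returns a list of dicts, best first, with "score" (0 to 1); they miss things now and then, are a little off and sometimes report something else, mostly with a low value. They report only what shows in the picture. A call takes as long as a camera call. They do not tell look-alikes from the thing itself.
- r.look_for(picture, target): "bbox" ([left, top, right, bottom] in pixels, round what is visible of it).
- r.outline_of(picture, target): "region" (400x640 bool, what is visible of it) and "bbox" ([left, top, right, bottom] in pixels, round what is visible of it).
The state is a dict: "time": time; "joint_pos": joint angles; "qd": joint speeds; "joint_efforts": joint torques, N m; "tool_pos": TCP position; "tcp_rot": TCP orientation; "ft_force": force on the tool from outside, world axes, zero at the start; "wrist_torque": the same for the moment, N m; "finger_gap": finger opening in mm; "grip_force": force on a finger pad.
Only numpy, scipy, OpenCV 4.12 (cv2) and the standard library are available. Lean on these libraries where they do the work, as an engineer would, in place of code of your own. Each camera call takes 0.05 s, during which the arm holds its last target. There are 200 camera calls.

### The job

On the white loading plate, slide the large round blank into the round nest and the square blank into the square nest, without lifting them off the plate, until both lie fully home and flush. Then push the hold-down lever down to its last notch and let go so that the ratchet holds it by itself, and finally press the release button so the lever springs all the way back up. Leave both blanks flush in their nests and everything else on the bench where it is.

Things in the scene. Friction and masses are not known exactly. Their poses are not given: they have to be found in the camera images.
- rig: fixed white loading plate, 270 mm (its x) by 290 mm (its y), flat top 25 mm above the table; origin at the centre of its underside, x away from the robot, y to the left. Two dark-floored nests 8 mm deep, 3 mm wider than their blanks, with 1.5 mm chamfers; the half towards the robot is clear. The lever's shaft runs along the far edge, 50 mm above the top, on two posts
- round_nest (a point): centre of the round nest's mouth (83 mm diameter), level with the plate's top, at plate x 30 mm, y 45 mm
- square_nest (a point): centre of the square nest's mouth (63 mm square, sides along the plate's x and y), level with the plate's top, at plate x 40 mm, y -85 mm
- round_blank: plain steel disc, 80 mm diameter, 8 mm thick, about 310 g, lying on the plate on the robot's side of the round nest; origin at the centre of its underside, 25 mm above the table on the plate and 17 mm when fully home in the nest
- square_blank: plain steel square, 60 by 60 mm, 8 mm thick, about 220 g, lying turned by up to 0.35 rad on the plate on the robot's side of the square nest; origin at the centre of its underside, x and y axes along its sides; 25 mm above the table on the plate and 17 mm when fully home
- lever (a joint): angle of the sprung hold-down lever: 0 fully up (rest), grows as its grip is pushed down (about 3 to 6 N), lower stop 0.9 rad. A ratchet catches it at about 0.31, 0.57 and, last notch, 0.83: push to the stop, and it stays near 0.83 when let go. Two rubber-tipped fingers on its shaft, one over the far half of each nest, swing with it: 40 mm above the plate at rest; a blank not flush blocks them
- lever_grip (a point): centre of the lever's black round hand grip (20 mm diameter, 46 mm long, along the plate's y), 150 mm from the shaft on the robot's side, beside the plate's right edge (plate y -180 mm). At rest 172 mm above the table, at the stop 45 mm; push it down from above
- lever_hinge (a point): point on the shaft's axis (level, along the plate's y) about which the lever turns, 75 mm above the table, in the plane of the lever arm; fixed on the plate at x 95 mm, y -180 mm
- release (a joint): travel of the release button: 0 up, 7 mm fully down; spring, about 2 N at first touch and 5 N fully down; pressing it more than about 5 mm frees the ratchet and the lever springs up
- release_top (a point): centre of the round metal release button's top (30 mm diameter), 74 mm above the table, on a grey housing (55 mm high) right of the lever (plate x 65 mm, y -259 mm); press straight down. The handle swings up 79 mm to its left (plate y); the ratchet wheel (52 mm radius, on the shaft) stands 51 mm to its left
- weight: brass 200 g weight with a knob, 30 mm diameter, 38 mm high, standing on the plate left of the round nest; leave it
- small_disc: smaller steel disc, 50 mm diameter, 8 mm thick, on the table left of the plate; not to be used
- logger: blue handheld data logger, 150 by 70 by 32 mm; leave it
- power_meter: white plug-in power meter, 75 by 160 by 45 mm; leave it
- jar: glass jar with steel cap, 70 mm diameter, 90 mm high; leave it
- probe: thin temperature probe with black handle lying on the table; leave it
Mind the look-alikes: they are no part of the job. What is shaped like the round_blank but green, turquoise or yellow is not meant.

How it is judged (in metres and radians):
On the way, in this order (a step that is already met when the one before it is completed fails the run):
1. both blanks lie fully home and flush in their matching nests (z of each of round_blank, square_blank in the frame of rig below 0.019 m and horizontal distance between round_blank and round_nest below 0.004 m and angle between each of round_blank, square_blank's own z axis and vertical below 0.04 rad and horizontal distance between square_blank and square_nest below 0.004 m), for 0.2 s.
2. the lever stands in its last notch by itself, the robot off it (value of joint lever above 0.76 rad and contact force between each of the arm, the fingers and lever below 0.3 N), for 0.3 s.
3. the release button is pressed (value of joint release above 0.004 m).
4. the lever has sprung back up (value of joint lever below 0.08 rad), for 0.1 s.
At the end, for the whole second after the job is handed in: Both blanks lie flat at rest in their own nests (within 4 mm of the nest's centre and 2 mm of flush, tilted less than 0.04 rad), the lever is back up (below 0.08 rad) and the release button is out again (below 2.5 mm) (all of step 1 and value of joint lever below 0.08 rad and value of joint release below 0.0025 m and linear speed of each of round_blank, square_blank below 0.02 m/s); the robot touches nothing.
It fails at once if a blank is lifted more than 20 mm off the plate's top (z of any of round_blank, square_blank in the frame of rig above 0.045 m).
It fails at once if another thing on the bench is moved by more than 30 mm (distance of any of weight, small_disc, logger, power_meter, jar, probe from where it was at the start of the episode above 0.03 m).
It also fails if it takes over 64 s, if anything falls off the work surface, if the arm or the gripper's body presses on something with over 40 N, if the wrist force passes 120 N, or if a joint passes its speed limit or range.

## Working session

There is one attempt and no reset: what is moved stays moved. The work goes in short steps, Python scripts to look and compute and a shell command to move; the robot and the scene stay as the last step left them, time stands still between calls to the robot, and variables do not carry over. Pictures are saved under pics/ and viewed, at most 12 in all, crops included, and the job is handed in when it is done.

```bash
ls; mkdir -p pics; cat > h.py <<'E'
import numpy as np, cv2
from bench import r
from scipy.spatial.transform import Rotation as Ro
def cam(p):
    R=Ro.from_rotvec(np.ravel(p["rvec"])).as_matrix(); return R,np.ravel(p["tvec"])
def dist(p): return np.array([p["k1"],0,0,0,0],float)
def proj(p,X):
    return cv2.projectPoints(np.array(X,float).reshape(-1,1,3),np.array(p["rvec"],float),np.array(p["tvec"],float),np.array(p["K"],float),dist(p))[0].reshape(-1,2)
def onplane(p,uv,z):
    n=cv2.undistortPoints(np.array(uv,float).reshape(-1,1,2),np.array(p["K"],float),dist(p)).reshape(-1,2)
    R,t=cam(p); d=np.c_[n,np.ones(len(n))]@R; c=-R.T@t
    return c+d*((z-c[2])/d[:,2])[:,None]
def cloud(p):
    v,u=np.mgrid[:400,:640]; uv=np.c_[u.ravel(),v.ravel()].astype(float)
    n=cv2.undistortPoints(uv.reshape(-1,1,2),np.array(p["K"],float),dist(p)).reshape(-1,2)
    R,t=cam(p); z=p["range_z"].ravel()[:,None]
    return ((np.c_[n,np.ones(len(n))]*z-t)@R).reshape(400,640,3)
def save(p,n): cv2.imwrite("pics/"+n,cv2.cvtColor(p["pixels"],cv2.COLOR_RGB2BGR))
E
python3 - <<'E'
from h import *
for n in("top","scene"):
    p=r.snapshot(n); save(p,n+"1.png"); R,t=cam(p); print(n,-R.T@t)
    C=cloud(p)
    for k in("rig","round_blank","square_blank","lever_grip","release_top","small_disc","weight"):
        for o in r.outline_of(p,k)[:3]:
            m=o["region"]; print(k,round(o["score"],2),np.round(o["bbox"]),np.round(np.median(C[m&(p["range_z"]>0)],axis=0)))
s=r.sense();print(s["tool_pos"],s["tcp_rot"],s["ft_force"],s["finger_gap"],r.pinch_z)
E
```

```text
pics
top [ 401.71867296   30.10056475 1159.10040592]
rig 0.72 [225. 128. 376. 230.] [573. 100.  24.]
round_blank 0.8 [245. 199. 275. 226.] [462. 180.  32.]
round_blank 0.65 [342. 229. 364. 262.] [365. -87.   7.]
round_blank 0.63 [221. 255. 254. 281.] [302. 247.   7.]
square_blank 0.55 [152. 145. 195. 197.] [587. 435.  31.]
lever_grip 0.67 [232. 126. 353. 189.] [630. -29.  82.]
lever_grip 0.2 [228. 126. 378. 232.] [572.  99.  24.]
release_top 0.59 [351. 147. 373. 161.] [ 615. -117.   71.]
small_disc 0.6 [198. 187. 213. 206.] [510. 345.   6.]
small_disc 0.24 [149. 142. 197. 194.] [587. 435.  31.]
scene [1184.42223616  486.10519191 1104.61004134]
rig 0.86 [240. 176. 397. 304.] [590. 108.  26.]
rig 0.21 [254. 178. 355. 277.] [635. -46.  84.]
round_blank 0.89 [350. 218. 379. 244.] [464. 179.  33.]
round_blank 0.75 [411. 244. 439. 267.] [406. 360.   8.]
round_blank 0.62 [396. 206. 422. 226.] [302. 249.   8.]
square_blank 0.84 [317. 200. 338. 220.] [459.  32.  33.]
square_blank 0.21 [254. 208. 262. 216.] [ 615. -123.   74.]
lever_grip 0.98 [255. 174. 355. 280.] [635. -47.  84.]
small_disc 0.56 [396. 267. 410. 284.] [514. 346.   8.]
[ 206.7898111  -563.25437368  231.32246761] [ 1.79997825e+02 -1.23900304e-03  2.01593597e+01] [-0.52676738  0.58942745 -0.9243378 ] 85.41561097361219 18.700000000000003
```

```bash
python3 - <<'E'
import cv2,numpy as np
a=cv2.imread("pics/top1.png")[110:290,140:390];b=cv2.imread("pics/scene1.png")[160:310,230:450]
a=cv2.resize(a,(800,576),interpolation=cv2.INTER_CUBIC);cv2.imwrite("pics/a.png",a)
cv2.imwrite("pics/b.png",cv2.resize(b,(800,545),interpolation=cv2.INTER_CUBIC))
E
```

```text
(no output)
```

View pics/a.png

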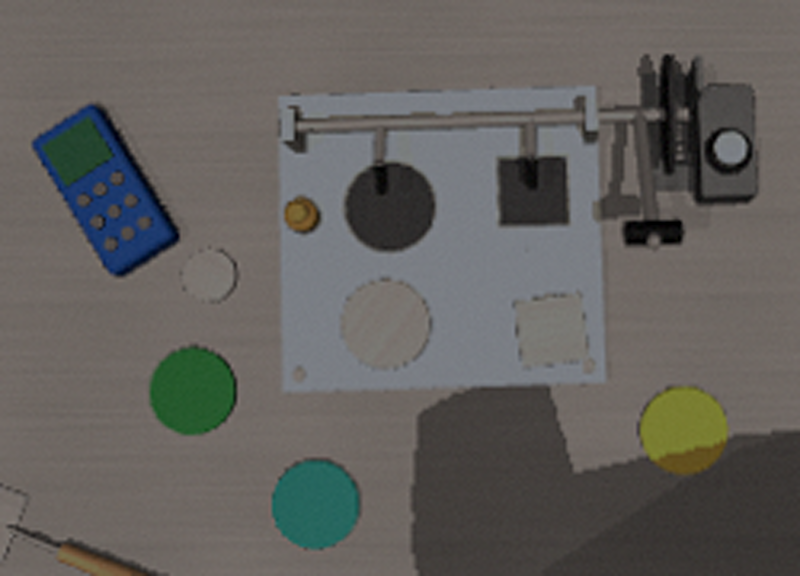

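View pics/b.png

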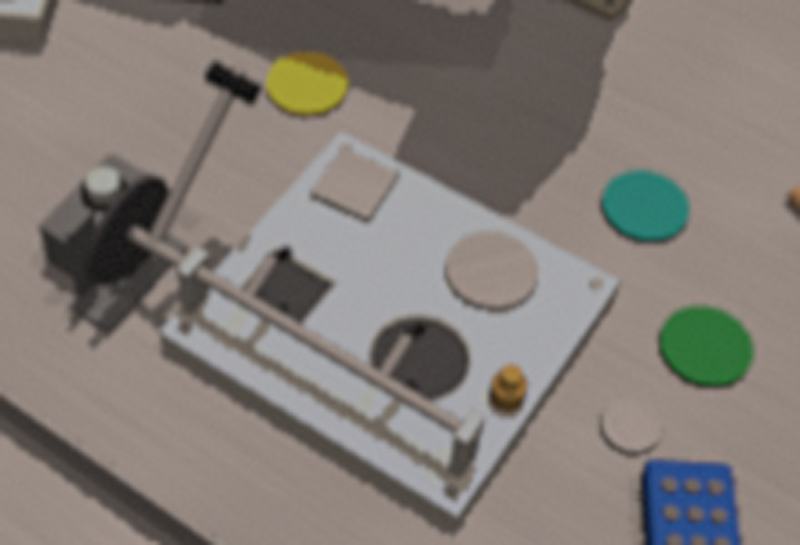

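The top crop shows the round blank at (385,323) and the square blank at (551,329). The round nest is at (390,206), the square nest at (533,190) and the button at (729,149). In the same crop, four discs could be mistaken for the round blank: green (193,390), turquoise (316,503), yellow (683,430) and the small disc (209,275). I choose the steel-coloured 80 mm disc on the plate. The second crop confirms this and shows the grip at (232,82).

```bash
cat >> h.py <<'E'
def measure(p,zb=33.,verbose=True):
    C=cloud(p); g=cv2.cvtColor(p["pixels"],cv2.COLOR_RGB2GRAY); return C,g
E
python3 - <<'E'
from h import *
p=r.snapshot("top"); C=cloud(p); px=p["pixels"].astype(float); g=px.mean(2)
print("colors plate",px[220,290],"rb",px[211,260],"sq",px[213,312],"nest",px[174,262],px[170,306],"table",px[215,215])
# dark nests
hsv=cv2.cvtColor(p["pixels"],cv2.COLOR_RGB2HSV)
def blob(m,seed):
    n,l=cv2.connectedComponents(m.astype(np.uint8),connectivity=4); return l==l[seed[1],seed[0]]
plate=(px[...,2]-px[...,0]>8)
thr=g<(g[220,290]+g[174,262])/2
for nm,seed,z in (("rn",(262,178),25),("sn",(306,176),25)):
    b=blob(thr,seed); cs,_=cv2.findContours(b.astype(np.uint8),0,1); c=max(cs,key=len).reshape(-1,2)
    X=onplane(p,c,z); print(nm,b.sum(),np.round(X.min(0)),np.round(X.max(0)),cv2.minEnclosingCircle(X[:,:2].astype(np.float32)),cv2.minAreaRect(X[:,:2].astype(np.float32)))
steel=~plate
for nm,seed in (("rb",(260,211)),("sb",(312,213))):
    b=blob(px[...,2]-px[...,0]<6,seed); cs,_=cv2.findContours(b.astype(np.uint8),0,1); c=max(cs,key=len).reshape(-1,2)
    X=onplane(p,c,33); print(nm,b.sum(),X.mean(0),cv2.minEnclosingCircle(X[:,:2].astype(np.float32)),cv2.minAreaRect(X[:,:2].astype(np.float32)), np.median(C[b],axis=0))
b=(plate&(abs(C[...,2]-25)<8)); b=cv2.morphologyEx(b.astype(np.uint8),cv2.MORPH_OPEN,np.ones((3,3)))
cs,_=cv2.findContours(b,0,1); c=max(cs,key=cv2.contourArea).reshape(-1,2); X=onplane(p,c,25)
rc=cv2.minAreaRect(X[:,:2].astype(np.float32));print("plate",rc,cv2.boxPoints(rc))
for k in("release_top",):
  o=r.outline_of(p,k)[0]["region"];uv=np.argwhere(o)[:,::-1].mean(0); print(k,onplane(p,[uv],74))
# grip: dark near (343..)
print("grip",onplane(p,[[140+653/3.2,110+233/3.2]],172),"btn",onplane(p,[[140+729/3.2,110+149/3.2]],74))
E
```

```text
colors plate [124. 128. 134.] rb [122. 118. 113.] sq [121. 122. 116.] nest [47. 44. 44.] [49. 46. 47.] table [112. 106. 100.]
rn 649 [529. 137.  25.] [643. 215.  25.] ((586.0177001953125, 176.80162048339844), 57.283199310302734) ((581.2774658203125, 182.36854553222656), (106.62552642822266, 80.46216583251953), 28.834688186645508)
sn 549 [550. -11.  25.] [647.  79.  25.] ((598.8331909179688, 38.18560028076172), 61.2697868347168) ((598.1378173828125, 33.11033630371094), (95.01555633544922, 91.439453125), 1.9953876733779907)
rb 657 [463.08692267 178.94761744  33.        ] ((463.64617919921875, 178.91885375976562), 41.5777702331543) ((463.2513427734375, 179.21095275878906), (80.66990661621094, 80.1513671875), 26.011701583862305) [462.59525763 179.428575    31.55423795]
sb 499 [453.33717945  28.31091024  33.        ] ((452.01031494140625, 28.700942993164062), 46.31502914428711) ((450.58575439453125, 30.261306762695312), (78.1207275390625, 64.6702880859375), 11.871926307678223) [454.7176673   31.07581954  31.72000705]
plate ((523.5272827148438, 130.62904357910156), (229.75685119628906, 285.9329833984375), 1.089099645614624) [[405.9522   271.38617 ]
 [411.38702  -14.495136]
 [641.10236  -10.128082]
 [635.66754  275.75323 ]]
release_top [[ 611.51487946 -109.95410532   74.        ]]
grip [[523.11569981 -50.13032129 172.        ]] btn [[ 607.99726272 -125.72411526   74.        ]]
```

```bash
cat >> h.py <<'E'
def goal(x,y,z,yaw,s=None):
    s=s or r.sense(); R=Ro.from_euler("xyz",s["tcp_rot"],degrees=True); G=Ro.from_euler("xyz",[180,0,yaw],degrees=True)
    d=R.inv().apply(np.array([x,y,z])-s["tool_pos"])/1000; w=(R.inv()*G).as_rotvec()
    return np.round(np.r_[d,w],4).tolist()
E
python3 -m jog '[0.45,-0.55,-0.1,0,0,0.33, 0.45,-0.55,-0.1,0,0,0.33, 0.45,-0.55,-0.1,0,0,0.33, 0.45,-0.55,-0.1,0,0,0.33, 0.45,-0.55,-0.1,0,0,0.33, 0.45,-0.55,-0.1,0,0,0.33, 0.45,-0.55,-0.1,0,0,0.33, 0.45,-0.55,-0.1,0,0,0.33]'
python3 -c "
from h import *
print(goal(440,110,330,1.1))"
```

```text
time: 1.9
tool_pos: [369.3, -93.6, 301.7]
tcp_rot: [180.0, -0.1, 1.2]
ft_force: [1.4, -0.7, -0.5]
finger_gap: 85.5
grip_force: 0.0
[0.075, -0.2021, -0.0284, 0.0006, -0.0015, 0.0021]
```

```bash

python3 -m jog '[0.065,-0.202,-0.03,0,0,0, 0.065,-0.202,-0.03,0,0,0, 0.065,-0.202,-0.03,0,0,0, 0.065,-0.202,-0.03,0,0,0, 0.065,-0.202,-0.03,0,0,0]'
python3 - <<'E'
from h import *
print(r.sense()["tool_pos"])
p=r.snapshot("wrist"); save(p,"w1.png"); R,t=cam(p); c=-R.T@t; print(c,R[2]); np.savez("w1.npz",**{k:p[k] for k in("pixels","range_z","K","k1","rvec","tvec")})
E
```

```text
time: 2.52
tool_pos: [429.7, 109.6, 331.2]
tcp_rot: [-180.0, -0.0, 1.5]
ft_force: [0.3, -0.4, 0.5]
finger_gap: 85.5
grip_force: 0.0
[429.74394924 109.56659753 331.15211465]
[500.96711965 110.89075104 474.64164509] [-0.28020196 -0.0081413  -0.95990655]
```

View pics/w1.png

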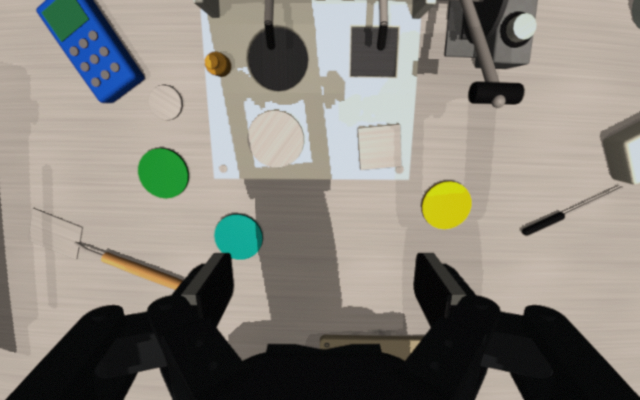

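The wrist picture shows the round nest at (278,58), the square nest at (374,51), the round blank at (276,138) and the square blank at (379,147). The button is at (519,27) and the grip at (497,93).

```bash
cat >> h.py <<'E'
def con(m,seed):
    n,l=cv2.connectedComponents(m.astype(np.uint8),connectivity=4)
    b=(l==l[seed[1],seed[0]]).astype(np.uint8); c=max(cv2.findContours(b,0,1)[0],key=len).reshape(-1,2); return b,c
def fitc(X,rad):
    from scipy.optimize import least_squares
    f=lambda q:np.hypot(X[:,0]-q[0],X[:,1]-q[1])-rad
    o=least_squares(f,X[:,:2].mean(0),loss="soft_l1",f_scale=1.0); return o.x,np.median(abs(o.fun)),np.median(o.fun)
def fits(X,side):
    from scipy.optimize import least_squares
    def f(q):
        c,s=np.cos(q[2]),np.sin(q[2]); d=X[:,:2]-q[:2]; a=abs(d[:,0]*c+d[:,1]*s); b=abs(-d[:,0]*s+d[:,1]*c); return np.maximum(a,b)-side/2
    o=min((least_squares(f,np.r_[(X[:,:2].max(0)+X[:,:2].min(0))/2,a],loss="soft_l1",f_scale=1.0) for a in(-.4,-.2,0,.2,.4)),key=lambda o:o.cost)
    return o.x[:2],np.degrees(o.x[2]),np.median(abs(o.fun)),np.median(o.fun)
E
python3 - <<'E'
from h import *
p=dict(np.load("w1.npz")); C=cloud(p); px=p["pixels"].astype(float); g=px.mean(2)
print([px[v,u].astype(int).tolist() for u,v in((350,120),(276,138),(379,147),(262,70),(330,60),(290,110))],C[138,276],C[120,350],C[70,262])
b,c=con(g<95,(262,70)); X=onplane(p,c+0.0,25); print("rn",b.sum(),fitc(X,41.5))
b,c=con(g<95,(365,68)); X=onplane(p,c,25); print("sn",b.sum(),fits(X,63))
b,c=con((C[...,2]>29)&(C[...,2]<38),(276,138)); X=onplane(p,c,33); print("rb",b.sum(),fitc(X,40))
b,c=con((C[...,2]>29)&(C[...,2]<38),(379,147)); X=onplane(p,c,33); print("sb",b.sum(),fits(X,60))
b,c=con((px.min(2)>190)&(px.max(2)-px.min(2)<25),(522,26));u=c.mean(0);print("btn",b.sum(),u,onplane(p,[u],74)[0], "grip",onplane(p,[[496.5,93]],172)[0])
b,c=con((abs(C[...,2]-25)<4),(350,120)); X=onplane(p,c,25);
# near edge & right/left edges of plate
n=X[(X[:,0]<420)&(X[:,1]>0)&(X[:,1]<260)]; print("near",len(n),np.polyfit(n[:,1],n[:,0],1),"atY131",np.polyval(np.polyfit(n[:,1],n[:,0],1),131))
q=X[(X[:,0]>420)&(X[:,0]<600)]; a=q[q[:,1]>265]; d=q[q[:,1]<-5]; print(len(a),len(d),np.median(a,0),np.median(d,0), np.polyfit(a[:,0],a[:,1],1),np.polyfit(d[:,0],d[:,1],1))
E
```

```text
[[207, 215, 211], [208, 201, 190], [208, 203, 192], [41, 41, 40], [206, 215, 223], [206, 215, 224]] [463.97701122 176.13270163  33.30600458] [491.03133051  72.44581259  24.71340449] [555.24482166 196.48101371  19.19568059]
rn 3280 (array([570.86715472, 174.83995464]), np.float64(1.4236533263755717), np.float64(-0.13286972183538026))
sn 2206 (array([582.77334507,  44.7369992 ]), np.float64(2.6215717985908817), np.float64(1.940435012872193), np.float64(-1.8598614912885445))
rb 2504 (array([462.45168157, 177.76433489]), np.float64(1.0189973357443733), np.float64(-1.0189973357443733))
sb 1739 (array([455.12327927,  29.97012776]), np.float64(7.290268103011481), np.float64(1.0358338675760361), np.float64(-1.0358338675760361))
btn 399 [524.67741935  25.93548387] [ 610.50266134 -128.92646464   74.        ] grip [524.04804703 -52.7498583  172.        ]
near 174 [-1.86310656e-02  4.08770084e+02] atY131 406.3294142190813
139 133 [517.94147482 273.21560642  25.        ] [514.31103703 -15.81521939  25.        ] [1.30185617e-02 2.66254203e+02] [ 1.66411632e-02 -2.40998827e+01]
```

```bash
python3 -c "
from h import *
print(goal(455,30,60,7.3))"
```

```text
[0.0237, 0.0788, 0.2709, 0.0003, 0.0003, -0.1035]
```

```bash

python3 -m jog '[0.0237,0.079,0.15,0,0,-0.103, 0.0237,0.079,0.15,0,0,-0.103, 0.0237,0.079,0.27,0,0,-0.103, 0.0237,0.079,0.27,0,0,-0.103, 0.0237,0.079,0.27,0,0,-0.103, 0.0237,0.079,0.27,0,0,-0.103, 0.0237,0.079,0.27,0,0,-0.103, 0.0237,0.079,0.27,0,0,-0.103]'
python3 - <<'E'
from h import *
print(goal(455,30,22,7.3))
p=r.snapshot("wrist"); save(p,"w2.png")
E
```

```text
time: 3.58
tool_pos: [457.0, 29.2, 63.5]
tcp_rot: [180.0, -0.2, 7.1]
ft_force: [0.6, -0.1, 0.9]
finger_gap: 85.7
grip_force: 0.0
[-0.0021, -0.001, 0.0415, 0.0008, -0.0043, -0.0028]
```

View pics/w2.png

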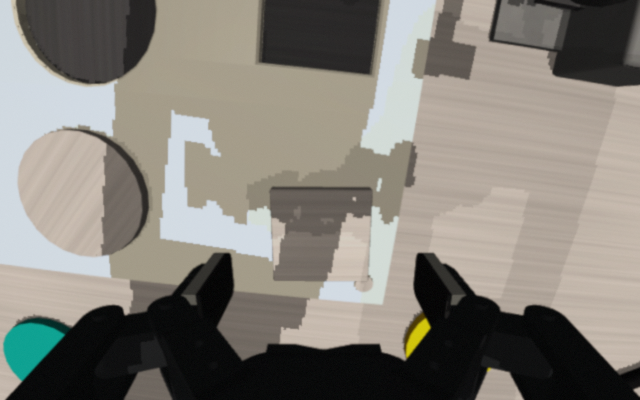

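The wrist picture shows the square blank at (322,233), square to the fingers and centred between their tips (midpoint about x=324).

```bash

python3 -m jog '[-0.001,0,0.03,0,0,0, -0.001,0,0.041,0,0,0, -0.001,0,0.041,0,0,0, -0.001,0,0.041,0,0,0]' && python3 -m jog '[0,0,0,0,0,0, 0,0,0,0,0,0, 0,0,0,0,0,0, 0,0,0,0,0,0, 0,0,0,0,0,0, 0,0,0,0,0,0]' 0.1 20
```

```text
time: 4.12
tool_pos: [454.9, 29.4, 21.0]
tcp_rot: [180.0, -0.1, 7.2]
ft_force: [0.9, 0.2, 0.3]
finger_gap: 85.4
grip_force: 0.0
time: 4.88
tool_pos: [454.7, 29.3, 20.8]
tcp_rot: [180.0, -0.1, 7.2]
ft_force: [-1.9, 0.1, 6.3]
finger_gap: 59.6
grip_force: 21.3
```

```bash

python3 -m jog '[0,0,-0.0015,0,0,0, 0,0,-0.0015,0,0,0]'; python3 -c "
from h import *
print(goal(582.4,44.8,22,1.0))"
```

```text
time: 5.12
tool_pos: [453.7, 29.3, 21.2]
tcp_rot: [-180.0, 0.0, 7.1]
ft_force: [0.4, -0.3, -2.2]
finger_gap: 59.4
grip_force: 22.5
[0.1296, 0.0006, -0.0009, -0.0001, 0.0006, 0.1073]
```

```bash

python3 -m jog '[0.03,0,0,0,0,0.03, 0.06,0,0,0,0,0.06, 0.09,0,0,0,0,0.09, 0.115,0.0003,0,0,0,0.107, 0.1296,0.0006,0,0,0,0.107, 0.1296,0.0006,0,0,0,0.107, 0.1296,0.0006,0,0,0,0.107]'; python3 - <<'E'
from h import *
print(goal(582.4,44.8,22,1.0))
p=r.snapshot("wrist"); save(p,"w3.png")
E
```

```text
time: 6.0
tool_pos: [581.6, 44.8, 20.7]
tcp_rot: [-180.0, 0.1, 1.0]
ft_force: [-0.3, 0.3, -3.5]
finger_gap: 59.3
grip_force: 23.3
[0.0008, 0.0, -0.0013, -0.0, 0.0017, 0.0004]
```

View pics/w3.png

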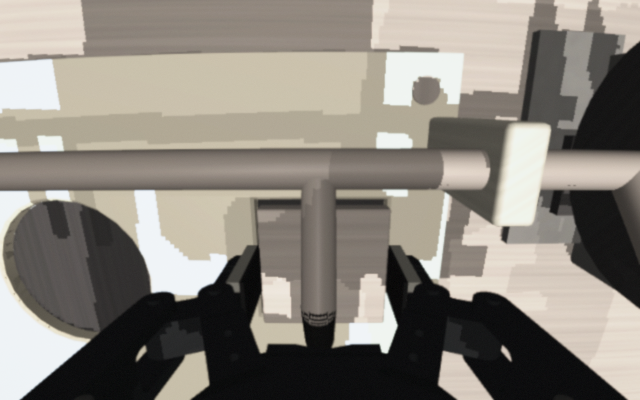

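The picture shows the square blank at (323,262) over the nest. A dark gap runs along its far edge (rows 199–207) and on its left (x≈255).

```bash
python3 - <<'E'
from h import *
p=r.snapshot("wrist"); C=cloud(p)
g=p["pixels"].mean(2)
print("row 203:",g[203,248:264].astype(int),g[203,380:396].astype(int))
print("col 280:",g[192:214,280].astype(int)); print("col 365:",g[192:214,365].astype(int))
print("row 225:",g[225,248:264].astype(int),g[225,380:396].astype(int))
Y=Ro.from_euler("z",1.0,degrees=True).as_matrix()
for nm,c,h,z in(("nest",(582.4,44.8),31.5,25),("blank",(582.1,44.8),30,33)):
    X=np.array([[h,h,0],[h,-h,0],[-h,h,0],[-h,-h,0]])@Y.T+[*c,z]; print(nm,np.round(proj(p,X),1).tolist())
print(np.round(C[215:235,270:295].reshape(-1,3).mean(0),1),C[260:270,345:355,2].mean())
E
```

```text
row 203: [165 161 149 140 136 126  99  82  82  83  56  44  43  44  43  43] [ 42  43  46  61  76  84  97 120 137 142 149 157 163 166 166 164]
col 280: [189 189 190 186 176 155 125  84  50  40  40  44  50  61  68  70  78 102
 126 141 145 137]
col 365: [164 165 164 161 147 126  98  64  44  41  40  44  49  59  66  68  75  95
 108 115 118 120]
row 225: [167 166 164 156 142 135 133 116  86  78 102 114 118 116 118 116] [115 114 115 115 115 114 115 113 112 121 145 159 165 165 165 164]
nest [[254.9, 198.2], [389.1, 198.3], [262.6, 312.6], [381.4, 312.7]]
blank [[254.7, 207.0], [389.1, 207.1], [262.5, 320.5], [381.4, 320.5]]
[604.   63.1  34.4] 35.666187980024226
```

```bash

python3 -m jog '[0.0012,-0.0012,0,0,0,0, 0.0012,-0.0012,0,0,0,0, 0.0012,-0.0012,0,0,0,0]'; python3 -m jog '[0,0,0,0,0,0, 0,0,0,0,0,0, 0,0,0,0,0,0]' 1; python3 - <<'E'
from h import *
p=r.snapshot("wrist"); C=cloud(p); save(p,"w4.png"); print(C[215:235,270:295,2].mean(),C[215:235,345:370,2].mean(),C[285:305,270:290,2].mean(),C[285:305,345:365,2].mean())
E
```

```text
time: 6.48
tool_pos: [583.9, 46.1, 21.6]
tcp_rot: [180.0, -0.0, 1.0]
ft_force: [-0.0, 0.1, -2.4]
finger_gap: 59.3
grip_force: 23.2
time: 6.85
tool_pos: [584.1, 46.0, 21.7]
tcp_rot: [180.0, -0.0, 1.0]
ft_force: [0.1, -0.5, -0.1]
finger_gap: 85.7
grip_force: 0.0
26.405275831891007 26.744670579917727 26.613709127630376 26.329404533051665
```

View pics/w4.png

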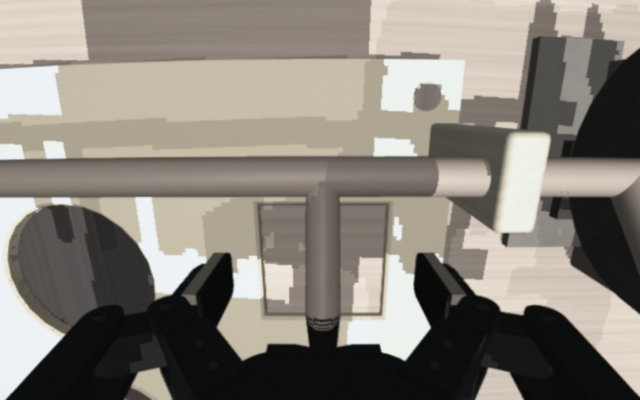

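The square blank lies flush in its nest: it is centred at (323,260) with even gaps, and its top is level with the plate. Next is the round blank.

```bash

python3 -m jog '[0,0,-0.06,0,0,0, 0,0,-0.12,0,0,0, -0.06,-0.06,-0.12,0,0,0, -0.12,-0.13,-0.12,0,0,0, -0.12,-0.13,-0.08,0,0,0, -0.12,-0.13,-0.05,0,0,0, -0.12,-0.13,-0.05,0,0,0, -0.12,-0.13,-0.05,0,0,0]'; python3 - <<'E'
from h import *
p=r.snapshot("wrist"); C=cloud(p); save(p,"w5.png"); s=r.sense(); print(s["tool_pos"])
uv=proj(p,[[463,178,33]])[0]; print(uv); b,c=con((C[...,2]>29)&(C[...,2]<39),uv.astype(int)); X=onplane(p,c,33); print(b.sum(),fitc(X,40),X.min(0),X.max(0)); print(goal(463.5,178.3,70,1.0))
E
```

```text
time: 7.9
tool_pos: [462.8, 173.8, 72.8]
tcp_rot: [-180.0, -0.1, 1.0]
ft_force: [-0.2, -0.8, 0.5]
finger_gap: 85.5
grip_force: 0.0
[463.29608436 173.78443555  73.29199047]
[315.55333588 228.17551957]
11689 (array([462.70601056, 177.94016563]), np.float64(0.24750398360588122), np.float64(-0.22574069404472397)) [422.73836586 138.20201886  33.        ] [502.83301831 217.71184305  33.        ]
[0.0003, -0.0045, 0.0033, -0.0005, -0.0026, -0.0005]
```

View pics/w5.png

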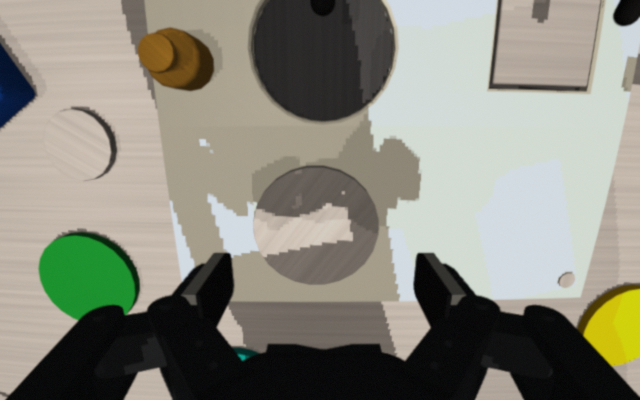

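Close up, the steel disc on the plate is at (315,228), between the open fingers. The nest is at (323,50) and the weight at (175,60). I'll check the weight's clearance.

```bash
python3 - <<'E'
from h import *
p=r.snapshot("wrist"); C=cloud(p); px=p["pixels"].astype(int); m=(px[...,0]-px[...,2]>50)&(C[...,2]>30)&(np.mgrid[:400,:640][0]<100)&(np.mgrid[:400,:640][1]<230)
Q=C[m]; print(len(Q)); T=Q[Q[:,2]>50]; print("top",T.mean(0)); print(Q.min(0),Q.max(0)); L=Q[Q[:,2]<58]; print(np.percentile(L,[2,98],axis=0))
b,c=con(px.sum(2)<330,(300,90)); X=onplane(p,c,25); X=X[np.array(c)[:,1]>15]; print("rn",fitc(X,41.5))
E
python3 -m jog '[0,-0.0046,0.003,0,0,0, 0,-0.0046,0.03,0,0,0, 0,-0.0046,0.03,0,0,0, 0,-0.0046,0.03,0,0,0]'
```

```text
2693
top [559.31631988 250.25210701  61.23891807]
[534.18098754 174.4466977   44.60246834] [574.2606563  265.04556328 216.96305477]
[[546.59211291 239.08107435  46.42720271]
 [573.12458664 261.28735134  52.32528153]]
rn (array([570.08705988, 175.75413964]), np.float64(0.26180990371496193), np.float64(-0.22477769814642556))
time: 8.5
tool_pos: [461.9, 178.6, 42.2]
tcp_rot: [-180.0, -0.0, 1.0]
ft_force: [-0.0, -0.0, -0.5]
finger_gap: 85.3
grip_force: 0.0
```

```bash

python3 -m jog '[0.001,0,0.012,0,0,0, 0.001,0,0.02,0,0,0, 0.001,0,0.025,0,0,0, 0.001,0,0.025,0,0,0, 0.001,0,0.025,0,0,0]' && python3 -m jog '[0,0,0,0,0,0, 0,0,0,0,0,0, 0,0,0,0,0,0]' 0.6 20
```

```text
time: 9.12
tool_pos: [462.7, 178.6, 16.6]
tcp_rot: [-180.0, -0.0, 1.0]
ft_force: [0.5, -0.1, -0.2]
finger_gap: 85.6
grip_force: 0.0
time: 9.5
tool_pos: [462.8, 178.7, 17.0]
tcp_rot: [-180.0, -0.0, 1.0]
ft_force: [-3.0, 0.4, 5.6]
finger_gap: 78.6
grip_force: 23.8
```

```bash

python3 -m jog '[0,0,-0.0012,0,0,0, 0.03,0.001,-0.0015,0,0,0, 0.06,0.002,-0.0015,0,0,0, 0.09,0.004,-0.0015,0,0,0, 0.108,0.0042,-0.0015,0,0,0, 0.108,0.0042,-0.0015,0,0,0, 0.108,0.0042,-0.0015,0,0,0, 0.108,0.0042,-0.0015,0,0,0]'; python3 - <<'E'
from h import *
p=r.snapshot("wrist"); C=cloud(p); save(p,"w6.png"); s=r.sense(); print(s["tool_pos"])
x,y,_=s["tool_pos"]
uv=proj(p,[[x+25,y+15,34]])[0].astype(int); print(uv); b,c=con((C[...,2]>29)&(C[...,2]<41),uv); X=onplane(p,c,33); X=X[X[:,0]>x+8]; print(b.sum(),fitc(X,40)); print(np.round(C[uv[1]-3:uv[1]+4,uv[0]-3:uv[0]+4].mean((0,1)),1))
print(proj(p,[[571.2+41.5*np.cos(a),175.9+41.5*np.sin(a),25] for a in (0,.4,.8,-.4,-.8)]).round(1).tolist())
E
```

```text
time: 10.5
tool_pos: [569.5, 176.2, 17.5]
tcp_rot: [180.0, 0.1, 1.0]
ft_force: [-0.5, 0.5, -4.2]
finger_gap: 78.4
grip_force: 26.7
[569.70202122 176.32188763  17.73072342]
[288 220]
16641 (array([566.72200556, 175.40030609]), np.float64(2.038994595851946), np.float64(0.7380330614643889))
[595.2 191.4  34.3]
[[324.4, 176.8], [288.4, 183.3], [259.1, 202.5], [360.1, 184.5], [388.4, 204.8]]
```

View pics/w6.png

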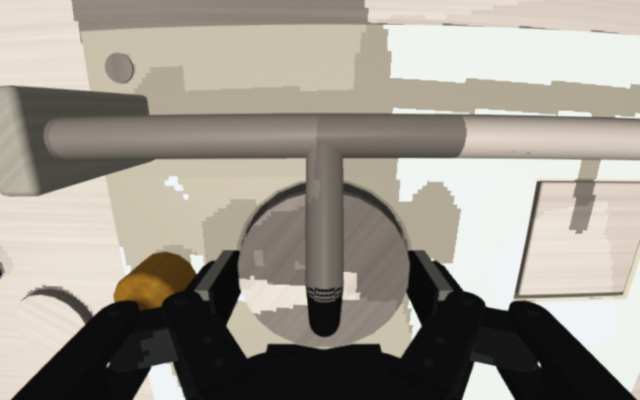

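The picture shows the disc at (323,267) over the round nest, with a thin dark crescent on its far edge near (365,188).

```bash
python3 - <<'E'
from h import *
from scipy.ndimage import map_coordinates as mc
p=r.snapshot("wrist"); g=p["pixels"].mean(2)
# radial profiles: outer nest edge (z25) and disc top edge (z~33.5)
N=[];D=[]
for a in np.radians([-75,-65,-55,-45,-35,-25,25,35,45,55,65,75]):
    d=np.array([np.cos(a),np.sin(a)])
    rr=np.arange(30,50,.25); P=proj(p,[[570.5+q*d[0],176+q*d[1],25] for q in rr]); v=mc(g,[P[:,1],P[:,0]],order=1)
    print(int(np.degrees(a)),v[::3].astype(int))
E
```

```text
-75 [112 111 111 110 111 110 111 112 113 115 116 116 114 114  98  91 124 139
 153 164 165 165 165 165 165 165 165]
-65 [117 117 116 116 116 116 115 115 115 114 113 111  96  57  63 104 132 147
 161 165 164 164 165 165 165 165 166]
-55 [118 120 120 120 119 121 120 121 120 120 116  92  53  42  61 117 137 153
 165 165 165 166 165 165 165 164 165]
-45 [117 118 117 119 119 119 120 120 121 118  95  55  43  43  50  99 134 151
 164 165 166 165 165 165 179 224 241]
-35 [118 118 117 117 118 119 118 117 112  84  59  46  42  43  66 117 144 162
 166 166 166 166 166 166 166 167 166]
-25 [117 116 116 117 117 117 117 117 105  71  57  45  43  44  75 121 149 165
 166 167 166 166 166 166 165 165 165]
25 [120 127 143 149 150 151 151 141  95  67  54  45  47  71 124 165 193 197
 196 197 197 196 193 190 191 190 190]
35 [121 123 133 146 150 149 149 146 116  71  52  48  50  71 132 164 193 196
 196 195 196 196 196 196 196 196 196]
45 [122 122 121 120 121 121 126 142 144 125  72  44  41  55 111 144 177 193
 189 179 189 195 196 195 195 196 196]
55 [122 121 121 121 120 120 121 129 143 143 105  57  42  66 118 138 162 166
 167 165 166 167 166 166 166 166 165]
65 [122 121 120 121 120 119 119 118 117 117 120 107  63  76 120 133 154 165
 166 165 165 166 165 166 166 166 166]
75 [118 118 120 119 120 120 121 120 119 118 119 117 114  95 111 134 150 164
 165 165 165 166 165 165 166 165 166]
```

```bash
python3 - <<'E'
from h import *
p=r.snapshot("wrist")
a=np.radians([-75,-65,-55,-45,-35,-25,25,35,45,55,65,75])
def P(rr): rr=np.array(rr); return np.c_[570.5+rr*np.cos(a),176+rr*np.sin(a),0*rr+25]
d=P([40.5,39,38.1,37.5,36.5,36.2,36,36.3,37.2,37.6,38.5,39.7])
for z in(33,34,35): print(z,fitc(onplane(p,proj(p,d),z),40))
n=P([np.nan,41,41.1,41.1,40.8,40.7,40.1,40,40.1,39.8,39.7,np.nan])[1:-1]
for z in(23.5,25): print("nest",z,fitc(onplane(p,proj(p,n),z),41.5))
o=P([43,42.8,42.7,42.9,42.4,42.4,41.8,41.8,42.0,42.0,42.2,42.4])
print("outer",fitc(o,43)); print(r.sense()["tool_pos"])
E
```

```text
33 (array([567.95253541, 175.75853239]), np.float64(0.1395714885422379), np.float64(-0.043205399201386996))
34 (array([568.10996953, 175.76827754]), np.float64(0.19682251757960145), np.float64(-0.05831338998894964))
35 (array([568.26956581, 175.77940115]), np.float64(0.23045993194006797), np.float64(-0.10169814496607188))
nest 23.5 (array([568.89416947, 175.23720674]), np.float64(0.11583097293860689), np.float64(0.02973656903233035))
nest 25 (array([569.07511009, 175.25144925]), np.float64(0.1798785825496232), np.float64(0.07976358471190892))
outer (array([569.49334952, 175.56988607]), np.float64(0.09523950898948641), np.float64(-0.036809882744677225))
[570.14204391 176.34630575  18.02419529]
```

```bash

python3 -m jog '[0.001,0.0004,0,0,0,0, 0.001,0.0004,0,0,0,0]'; python3 -m jog '[0,0,0,0,0,0, 0,0,0,0,0,0, 0,0,0,0,0,0, 0,0,0,0,0,0]' 0.94; python3 - <<'E'
from h import *
p=r.snapshot("wrist"); C=cloud(p); save(p,"w7.png")
for u,v in((275,215),(370,215),(275,300),(370,300),(200,170),(323,185)): print(np.round(C[v-4:v+5,u-4:u+5].mean((0,1)),1))
E
```

```text
time: 10.9
tool_pos: [571.7, 175.8, 18.1]
tcp_rot: [-180.0, -0.0, 1.0]
ft_force: [0.5, -0.0, -4.0]
finger_gap: 78.5
grip_force: 26.7
time: 11.4
tool_pos: [571.7, 175.9, 18.1]
tcp_rot: [-180.0, -0.0, 1.0]
ft_force: [0.2, -0.5, 0.7]
finger_gap: 82.7
grip_force: 0.0
[596.6 198.1  25.9]
[597.9 154.3  27.5]
[550.9 199.4  25.9]
[551.8 151.1  26. ]
[618.2 229.1  31.6]
[625.  176.4  84.9]
```

View pics/w7.png

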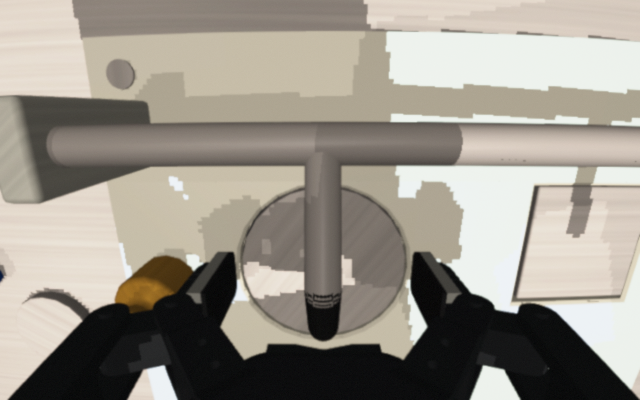

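Both blanks are flush: the disc is at (323,260) with an even rim, and the square is at (575,243). Next I lift, shut the fingers and go above the grip.

```bash

python3 -m jog '[0,0,-0.06,0,0,0, 0,0,-0.12,0,0,0, 0,0,-0.18,0,0,0, -0.02,0.05,-0.23,0,0,0]' && python3 -m jog '[-0.026,0.06,-0.01,0,0,0, -0.026,0.12,-0.01,0,0,0, -0.026,0.18,0,0,0,0, -0.026,0.18,0,0,0,0, -0.026,0.18,0,0,0,0]' -1; python3 - <<'E'
from h import *
print(goal(526,-50,195,1))
p=r.snapshot("top"); C=cloud(p); px=p["pixels"].astype(int); save(p,"t2.png")
E
```

```text
time: 11.95
tool_pos: [556.3, 134.5, 244.2]
tcp_rot: [-179.9, -0.2, 1.2]
ft_force: [0.9, -1.4, 0.6]
finger_gap: 83.2
grip_force: 0.0
time: 12.58
tool_pos: [532.5, -47.3, 240.5]
tcp_rot: [-180.0, 0.0, 1.0]
ft_force: [-0.1, 0.0, 0.5]
finger_gap: -0.1
grip_force: 0.0
[-0.0065, 0.0026, 0.0455, -0.0006, 0.0002, -0.0007]
```

```bash

python3 -m jog '[-0.0065,0.0026,0.04,0,0,0, -0.0065,0.0026,0.054,0,0,0, -0.0065,0.0026,0.054,0,0,0, -0.0065,0.0026,0.054,0,0,0]'
```

```text
time: 13.12
tool_pos: [527.0, -49.7, 187.9]
tcp_rot: [180.0, -0.1, 1.1]
ft_force: [-0.7, -0.6, 0.1]
finger_gap: 0.1
grip_force: 0.0
```

```bash

python3 -m jog '[-0.004,0,0.01,0,0,0, -0.01,0,0.018,0,0,0, -0.0165,0,0.028,0,0,0, -0.022,0,0.04,0,0,0, -0.0276,0,0.052,0,0,0, -0.031,0,0.065,0,0,0, -0.034,0,0.077,0,0,0, -0.034,0,0.077,0,0,0]'
```

```text
time: 14.12
tool_pos: [490.6, -50.5, 107.8]
tcp_rot: [-180.0, 0.2, 1.0]
ft_force: [-0.2, 0.1, 0.5]
finger_gap: -0.6
grip_force: 0.2
```

```bash
python3 - <<'E'
from h import *
p=r.snapshot("scene"); a=cv2.cvtColor(p["pixels"],cv2.COLOR_RGB2BGR)[150:270,220:380]; cv2.imwrite("pics/s2.png",cv2.resize(a,(800,600),interpolation=cv2.INTER_CUBIC))
print(proj(p,[[490.6,-50.5,108]]))
E
```

```text
[[300.43007366 189.45663896]]
```

View pics/s2.png

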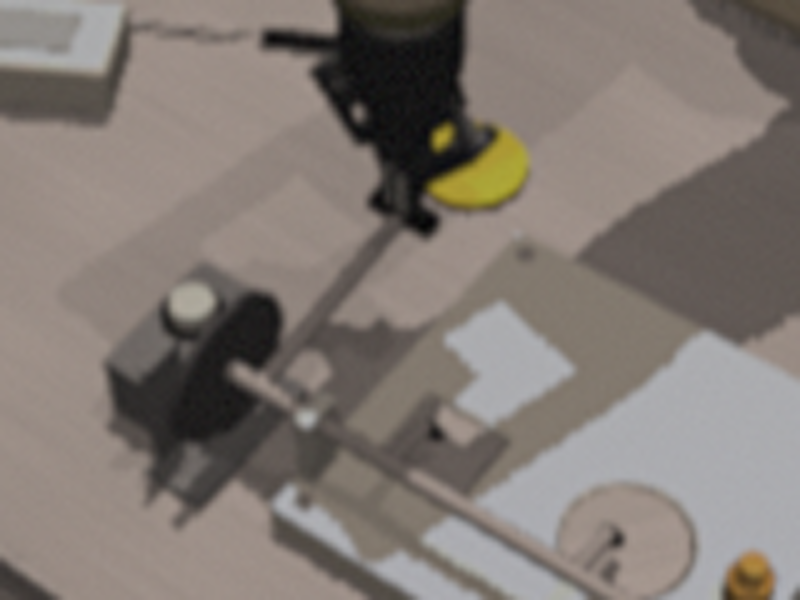

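The lever is down with the fingers on its grip at (405,210), and the ratchet appears caught at the second notch. I push on.

```bash

python3 -m jog '[0,0,0.012,0,0,0, 0,0,0.023,0,0,0, 0,0,0.033,0,0,0, 0.001,0,0.041,0,0,0, 0.002,0,0.047,0,0,0, 0.002,0,0.05,0,0,0, 0.002,0,0.053,0,0,0, 0.002,0,0.053,0,0,0]'
```

```text
time: 15.18
tool_pos: [494.6, -50.6, 56.7]
tcp_rot: [-180.0, -0.1, 1.0]
ft_force: [-0.0, 1.2, 3.4]
finger_gap: 0.0
grip_force: 1.9
```

```bash

python3 -m jog '[0,0,0.0015,0,0,0, 0,0,0.003,0,0,0, 0,0,0.003,0,0,0, 0,0,0.003,0,0,0]'
```

```text
time: 15.68
tool_pos: [494.9, -50.7, 54.8]
tcp_rot: [180.0, -0.1, 1.0]
ft_force: [-4.5, 1.7, 13.8]
finger_gap: 0.3
grip_force: 6.6
```

```bash

python3 -m jog '[0,0,-0.01,0,0,0, 0,0,-0.04,0,0,0, 0,0,-0.09,0,0,0, -0.0,0,-0.15,0,0,0, 0,0,-0.18,0,0,0, 0,0,-0.18,0,0,0, 0,0,-0.18,0,0,0]'
python3 - <<'E'
from h import *
for n in("wrist","scene"):
    p=r.snapshot(n); C=cloud(p); px=p["pixels"].astype(int)
    uv=proj(p,[[493.4,-50.5,55],[525.9,-50,182],[612.3,-127,74]]).astype(int); print(n,uv.tolist())
    for u,v in uv:
        if 5<u<635 and 5<v<395: print(np.round(np.median(C[v-2:v+3,u-2:u+3].reshape(-1,3),axis=0),1),px[v,u])
    if n=="wrist":
        m=(px.max(2)<70)&(C[...,2]>30)&(C[...,2]<70)&(C[...,0]<510)&(C[...,0]>450)&(abs(C[...,1]+50)<40); print(m.sum(),np.median(C[m],axis=0))
        o=r.outline_of(p,"release_top")
        if o: print(o[0]["score"],o[0]["bbox"])
print(goal(612.3,-127,235,1))
E
```

```text
time: 16.55
tool_pos: [493.5, -50.6, 232.3]
tcp_rot: [-180.0, 0.1, 1.0]
ft_force: [0.3, -0.1, -1.1]
finger_gap: 0.0
grip_force: 0.0
wrist [[322, 181], [322, 174], [408, 59]]
[495.9 -50.   64.1] [37 35 33]
[502.8 -49.9  63.3] [196 183 172]
[ 612.7 -125.8   75. ] [217 225 212]
679 [492.20736005 -51.2084524   64.50011839]
0.81 [356.5, 34.4, 425.0, 79.4]
scene [[300, 200], [293, 180], [257, 209]]
[496.3 -48.3  63.8] [60 54 52]
[ 395.2 -157.     0.4] [140 129 122]
[ 612.5 -128.    74.8] [169 164 152]
[0.1178, 0.0786, -0.0039, -0.0007, 0.0032, 0.0004]
```

The lever stays down by itself: the grip top at 64.5 mm means about 0.84 rad. Next is the button at (612.3, -127).

```bash

python3 -m jog '[0.06,0.04,0,0,0,0, 0.118,0.0786,0,0,0,0, 0.118,0.0786,0.06,0,0,0, 0.118,0.0786,0.12,0,0,0, 0.118,0.0786,0.145,0,0,0, 0.118,0.0786,0.145,0,0,0, 0.118,0.0786,0.145,0,0,0]'; python3 -c "
from h import *
print(goal(612.3,-127,80,1))"
```

```text
time: 17.58
tool_pos: [614.1, -127.3, 89.7]
tcp_rot: [180.0, -0.1, 1.0]
ft_force: [0.6, 0.6, 0.6]
finger_gap: 0.1
grip_force: 0.0
[-0.0019, -0.0004, 0.0097, 0.0004, -0.0013, 0.0003]
```

```bash

python3 -m jog '[-0.001,0,0.008,0,0,0, -0.001,0,0.014,0,0,0, -0.001,0,0.018,0,0,0, -0.001,0,0.021,0,0,0, -0.001,0,0.0225,0,0,0, -0.001,0,0.0225,0,0,0, -0.001,0,0.0225,0,0,0]'
```

```text
time: 18.45
tool_pos: [612.8, -127.3, 66.9]
tcp_rot: [180.0, -0.0, 1.0]
ft_force: [-3.1, 1.6, 7.2]
finger_gap: 0.1
grip_force: 3.5
```

Fully pressed. I lift off and check everything.

```bash

python3 -m jog '[0,0,-0.02,0,0,0, 0,0,-0.06,0,0,0, 0,0,-0.12,0,0,0, 0,0,-0.17,0,0,0, -0.11,-0.08,-0.2,0,0,0, -0.13,-0.1,-0.2,0,0,0, -0.13,-0.1,-0.2,0,0,0, -0.13,-0.1,-0.2,0,0,0]'
python3 - <<'E'
from h import *
p=r.snapshot("wrist"); C=cloud(p); px=p["pixels"].astype(int)
m=(px.max(2)<70)&(C[...,2]>140)&(C[...,2]<200)&(abs(C[...,0]-526)<25)&(abs(C[...,1]+50)<30); print("grip",m.sum(),np.median(C[m],axis=0) if m.any() else 0)
for k,X in dict(rb=[[555,150,25],[545,190,25],[590,195,25]],sq=[[565,30,25],[565,62,25],[600,65,25],[603,25,25]],plate=[[480,100,25],[520,120,25]],btn=[[612.3,-127,74]]).items():
    for u,v in proj(p,X).astype(int): print(k,np.round(np.median(C[max(v-2,0):v+3,u-2:u+3].reshape(-1,3),axis=0),1) if 0<=v<400 and 0<=u<640 else "out")
save(p,"w8.png")
E
```

```text
time: 19.45
tool_pos: [479.6, -28.0, 268.1]
tcp_rot: [180.0, -0.2, 1.1]
ft_force: [1.4, -0.5, 0.8]
finger_gap: -0.2
grip_force: 0.0
grip 1358 [526.20256285 -50.65465019 181.13985326]
rb [556.2 150.   25.7]
rb [545.4 190.3  25.4]
rb [590.7 195.6  25.5]
sq [565.4  30.4  26. ]
sq [565.   62.9  25.8]
sq [598.8  64.4  28. ]
sq [603.7  25.1  25.8]
plate [481.  100.7  25.8]
plate [520.6 120.8  25.7]
btn [ 612.9 -125.9   75.1]
```

View pics/w8.png

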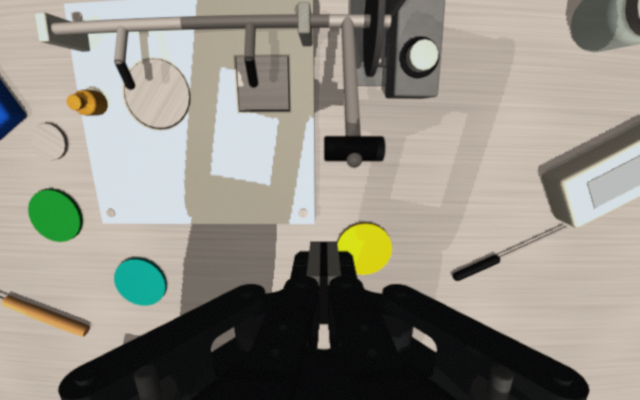

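The picture shows the lever fully up with its grip at (355,148), both blanks flush at (157,93) and (263,83), and the button out at (423,57). The other things are undisturbed.

```bash
python3 -c "
from bench import r
print(r.hand_in())"
```

```text
the job is handed in; nothing more can be done
None
```

I handed the job in after about 19.5 s of robot time (the verdict wasn't shown): both blanks are flush in their nests, the lever held in its last notch and sprang back up on release, and nothing else was disturbed.

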